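Find the full slide box

TASK

One of the three blue slide boxes on the lab counter is still full of glass slides, the other two are empty. Starting with the box nearest the microscope and working along the row, lift each one in turn about 5 cm clear of the counter to feel its weight, setting it back where it stood before you lift the next. Then set the heavy box flat in the steel tray, keeping the boxes upright throughout and leaving the two light ones in their places.

Things in the scene. Friction and masses are not known exactly. Their poses are not given: they have to be found in the camera images.
- box_1: closed blue plastic slide box with a white label on its lid, 60 (its x) x 90 (its y) x 50 (z) mm, origin at the centre of its underside, z up. First of a row of three alike (largest y, nearest the microscope), each level on the counter, turned up to 0.4 rad; grip the 60 mm width from above. Any of the three may be the full one: it weighs 380 to 540 g, an empty one 100 to 140 g, centred.
- box_2: closed blue plastic slide box with a white label on its lid, 60 (its x) x 90 (its y) x 50 (z) mm, origin at the centre of its underside, z up. Second of a row of three alike (the middle one), each level on the counter, turned up to 0.4 rad; grip the 60 mm width from above. Any of the three may be the full one: it weighs 380 to 540 g, an empty one 100 to 140 g, centred.
- box_3: closed blue plastic slide box with a white label on its lid, 60 (its x) x 90 (its y) x 50 (z) mm, origin at the centre of its underside, z up. Third of a row of three alike (smallest y, nearest the steel tray), each level on the counter, turned up to 0.4 rad; grip the 60 mm width from above. Any of the three may be the full one: it weighs 380 to 540 g, an empty one 100 to 140 g, centred.
- tray: open steel tray fixed to the counter, outside 170 (its x) x 220 (its y) mm, walls 4 mm thick and 15 mm high, floor 4 mm thick; origin at the centre of its underside, on the counter, so its inner floor is 4 mm above the origin. Turned by up to about 0.25 rad.

How it is judged:
On the way, in this order (a step that is already met when the one before it is completed fails the run):
1. the first box (nearest the microscope) is lifted at least 30 mm (height (world z) of box_1 above 0.03 m), for 0.2 s.
2. the second box is lifted at least 30 mm, the first standing back in its place (within 25 mm) (height (world z) of box_2 above 0.03 m and distance of box_1 from where it was at the start of the episode below 0.025 m and height (world z) of box_1 below 0.01 m and angle between box_1's own z axis and vertical below 0.15 rad), for 0.2 s.
3. the third box is lifted at least 30 mm, the first two standing in their places (within 25 mm) (height (world z) of box_3 above 0.03 m and distance of each of box_1, box_2 from where it was at the start of the episode below 0.025 m and height (world z) of each of box_1, box_2 below 0.01 m and angle between each of box_1, box_2's own z axis and vertical below 0.15 rad), for 0.2 s.
At the end, for the whole second after the job is handed in: The heavy box stands at rest, upright (within 7 degrees) and flat on the tray's floor, wholly inside the tray; it presses on the tray with more than 2.5 N, which only the full box does. The two light boxes stand upright at rest on the counter within 25 mm of where they stood at the start (((x of box_1 in the frame of tray between -0.055 and 0.055 m and y of box_1 in the frame of tray between -0.08 and 0.08 m and z of box_1 in the frame of tray below 0.009 m and angle between box_1's own z axis and vertical below 0.12 rad and contact force between box_1 and tray above 2.5 N and linear speed of each of box_1, box_2, box_3 below 0.02 m/s and distance of each of box_2, box_3 from where it was at the start of the episode below 0.025 m and height (world z) of each of box_2, box_3 below 0.01 m and angle between each of box_2, box_3's own z axis and vertical below 0.15 rad) or (x of box_2 in the frame of tray between -0.055 and 0.055 m and y of box_2 in the frame of tray between -0.08 and 0.08 m and z of box_2 in the frame of tray below 0.009 m and angle between box_2's own z axis and vertical below 0.12 rad and contact force between box_2 and tray above 2.5 N and linear speed of each of box_2, box_1, box_3 below 0.02 m/s and distance of each of box_1, box_3 from where it was at the start of the episode below 0.025 m and height (world z) of each of box_1, box_3 below 0.01 m and angle between each of box_1, box_3's own z axis and vertical below 0.15 rad) or (x of box_3 in the frame of tray between -0.055 and 0.055 m and y of box_3 in the frame of tray between -0.08 and 0.08 m and z of box_3 in the frame of tray below 0.009 m and angle between box_3's own z axis and vertical below 0.12 rad and contact force between box_3 and tray above 2.5 N and linear speed of each of box_3, box_1, box_2 below 0.02 m/s and distance of each of box_1, box_2 from where it was at the start of the episode below 0.025 m and height (world z) of each of box_1, box_2 below 0.01 m and angle between each of box_1, box_2's own z axis and vertical below 0.15 rad))); the robot touches nothing.
It fails at once if a slide box is tipped by more than 30 degrees (angle between any of box_1, box_2, box_3's own z axis and vertical above 0.52 rad).
It also fails if it takes over 72 s, if anything falls off the work surface, if the arm or the gripper's body presses on something with over 40 N, if the wrist force passes 120 N, or if a joint passes its speed limit or range.

ROBOT

A 6-joint arm with a two-finger parallel gripper is mounted at the origin on the work surface. World frame = base frame: x ahead of the robot, y to its left, z up, the work surface at z = 0. Lengths are in m, angles in rad, forces in N, time in s.
With the tool pointing down it reaches from about 0.3 to 0.875 m from the base axis. Payload 6.4 kg.
Tool frame: the origin (TCP) lies between the finger pads; the fingertips stand ctrl.tip_extent ahead of it and the grasp point (between the pads) is the TCP (ctrl.tip_extent is the distance from the TCP to the fingertips, in m); z points along the fingers, y is the line along which they close (so a half turn about z gives the same grasp; the last joint's range is limited). The gripper opens to 85 mm and grips with 20 to 120 N. Pads are 22 mm wide; open, the fingers measure 114 mm over their backs; the gripper's body (76 mm by 85 mm) begins 54 mm behind the grasp point. The pads swing forward as they close: fully open they stand 13 mm farther back than shut.
Start: joints at [-1.485, 0.181, 1.607, -0, 1.354, -0.206], TCP at [0.165, -0.551, 0.25] pointing down, gripper open.
Joint ranges: [-2.99, 2.99], [-0.89, 2.07], [0.3, 2.58], [-1.14, 4.28], [0, 2.63], [-3.12, 3.12]. Speed limits (rad/s): [2.57, 2.57, 3.01, 3.14, 3.14, 3.14].

INTERFACE

Orientations are given as a unit quaternion [w, x, y, z].
In Python, from bench import ctrl gives the robot as it stands.
- The arm moves only by the tool send_rows, never from a script. Its arguments are lists of equal length, an entry for each row: "dr": the turn, a rotation vector about the tool's x, y, z in units of 6 degrees (1.0 is 6 degrees), a list of three; "xyz": the shift along the tool's x, y, z in cm, a list of three; "jaw": the opening in per cent of the stroke, from 0 (shut) to 100 (fully open). In form: {"dr": [[wx, wy, wz], ...], "xyz": [[dx, dy, dz], ...], "jaw": [jaw, ...]}. A call has exactly 8 rows; each row is the pose to reach, as a shift and turn from the pose commanded when the call began, along the tool's axes at that moment; what a row does not reach only later rows make up. A row lasts 1/8 s, in which the tool goes at most 62.5 mm and 10.7 degrees, less where a joint would pass 70% of its speed; a pose out of reach is approached as far as the arm can. A call with a gripper value outside its range is refused whole. The fingers move at their own pace and stop on an object; the grip force is fixed at half the most. Time passes only in rows, so rows that repeat a pose let the fingers close, or fill a call up. It gives the time, the measured TCP pose, the force, the opening and the grip force at its end, in the units of the state.
- ctrl.get_obs(): the state, without advancing time (a new reading comes with each control period).
- ctrl.camera(name): name is "scene" or "top" or "wrist"; returns the picture (400x640x3 uint8, red, green, blue); there is no depth.
- ctrl.calibration(name): a dict with "camera_matrix" (3x3 intrinsics, pixels), "D" ([k1, k2, p1, p2, k3] as OpenCV has them; the pictures are not rectified), "world_from_camera" (4x4, takes a point from camera to world coordinates). Camera axes: x right, y up, looking along -z (the intrinsics and any distortion apply to the point x, -y, -z); pixel columns grow to the right and rows downward; lengths in m; the calibration is good to about 2 mm. A picture is of the moment at which its call begins: read the wrist's pose just before it. calibration takes no time and is no camera call; for the wrist camera it gives the pose at the moment of the call.
- ctrl.hand_in(): hands the job in; it is judged then, once.
The state is a dict: "time_s": time; "q": joint angles; "dq": joint speeds; "joint_efforts": joint torques, N m; "eef_pos": TCP position; "eef_rot": TCP orientation; "wrist_force": force on the tool from outside, world axes, zero at the start; "torque": the same for the moment, N m; "opening": opening from 0.0 (shut) to 1.0 (fully open); "grasp_force": force on a finger pad.
Only numpy, scipy, OpenCV 4.12 (cv2) and the standard library are available. Lean on these libraries where they do the work, as an engineer would, in place of code of your own. Each camera call takes 0.05 s, during which the arm holds its last target. There are 200 camera calls.

## Working session

There is one attempt and no reset: what is moved stays moved. The work goes in short steps, Python scripts to look and compute and a tool call to move; the robot and the scene stay as the last step left them, time stands still between calls to the robot, and variables do not carry over. Pictures are saved under pics/ and viewed, at most 10 in all, crops included, and the job is handed in when it is done.

Besides the shell and the picture viewer there is one more tool, called after "Call:" as name(argument=value, ...) on one line, values as JSON. send_rows: Moves the arm, as the interface text tells. Its arguments: {"type":"object","properties":{"dr":{"type":"array","items":{"type":"array","items":{"type":"number"}}},"xyz":{"type":"array","items":{"type":"array","items":{"type":"number"}}},"jaw":{"type":"array","items":{"type":"number"}}},"required":["dr","xyz","jaw"]}

```bash
ls; mkdir -p pics
python3 - <<'E'
from bench import ctrl
import cv2
print(ctrl.get_obs(), ctrl.tip_extent)
for n in("top","scene"):
    cv2.imwrite(f"pics/{n}0.png",ctrl.camera(n)[:,:,::-1])
    print(ctrl.calibration(n))
E
```

```text
pics
{'time_s': 0.0, 'q': array([-1.48526857e+00,  1.81551820e-01,  1.60802002e+00,  7.32224414e-06,
        1.35379759e+00, -2.06295169e-01]), 'dq': array([-1.19007154e-03, -3.78325772e-04,  2.28362398e-03,  5.76113518e-04,
       -5.42298547e-05, -4.88691184e-04]), 'joint_efforts': array([-7.06008905e-04, -4.44863605e+01, -3.51342773e+01, -2.95947866e-04,
        8.90868221e-03, -1.07298303e-05]), 'eef_pos': array([ 0.16540235, -0.55014842,  0.24937226]), 'eef_rot': array([-8.86551513e-04,  9.89373520e-01,  1.45393428e-01,  5.71795110e-05]), 'wrist_force': array([-0.65167947, -0.01193127, -0.61949826]), 'torque': array([-0.05131624, -0.01765693, -0.01723527]), 'grasp_force': 0.0, 'opening': 0.9995744073994068} 0.019
{'camera_matrix': array([[397.21603215,   0.        , 324.32040076],
       [  0.        , 397.21603215, 204.59347029],
       [  0.        ,   0.        ,   1.        ]]), 'D': array([-0.08182917,  0.        ,  0.        ,  0.        ,  0.        ]), 'world_from_camera': array([[ 1.08332872e-03,  9.97975775e-01, -6.35859958e-02,
         4.86247786e-01],
       [-9.99892035e-01,  1.49220360e-04, -1.46933840e-02,
        -6.36841151e-02],
       [-1.46541530e-02,  6.35950485e-02,  9.97868190e-01,
         7.62338007e-01],
       [ 0.00000000e+00,  0.00000000e+00,  0.00000000e+00,
         1.00000000e+00]])}
{'camera_matrix': array([[505.57660001,   0.        , 321.25439637],
       [  0.        , 505.57660001, 205.61233581],
       [  0.        ,   0.        ,   1.        ]]), 'D': array([-0.13950244,  0.        ,  0.        ,  0.        ,  0.        ]), 'world_from_camera': array([[ 0.81720042, -0.46581632,  0.33940925,  0.94882059],
       [ 0.57629215,  0.65180166, -0.49299286, -0.65440485],
       [ 0.0084166 ,  0.59847285,  0.80109887,  1.00849687],
       [ 0.        ,  0.        ,  0.        ,  1.        ]])}
```

View pics/top0.png

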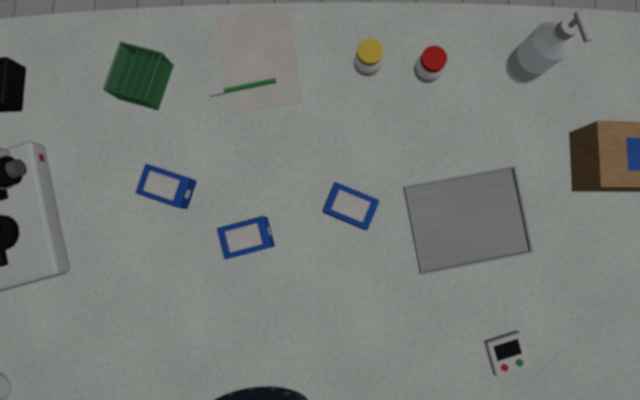

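The top view shows box_1 at (166,186), box_2 at (245,237), box_3 at (351,206), and the tray with corners at about (404,187), (514,168), (529,250), (421,272). I'll fit the projected box models to the blue silhouettes.

```bash
cat > h.py <<'E'
from bench import ctrl
import cv2, numpy as np
from scipy.optimize import least_squares
from scipy.spatial.transform import Rotation as R
def project(P,cal):
    T=np.linalg.inv(cal["world_from_camera"]); p=P@T[:3,:3].T+T[:3,3]
    return cv2.projectPoints(p*[1,-1,-1],np.zeros(3),np.zeros(3),cal["camera_matrix"],cal["D"])[0][:,0]
def ground(uv,z,cal):
    n=cv2.undistortPoints(np.float64([[uv]]),cal["camera_matrix"],cal["D"])[0,0]
    W=cal["world_from_camera"]; d=W[:3,:3]@[n[0],-n[1],-1]; return W[:3,3]+d*(z-W[2,3])/d[2]
A=np.linspace(0,2*np.pi,72,endpoint=False); U=np.c_[np.cos(A),np.sin(A)]
def corners(p,s,z0=0):
    c=np.array([[i*s[0]/2,j*s[1]/2,z0+k*s[2]] for i in(-1,1) for j in(-1,1) for k in(0,1)])
    return R.from_euler('z',p[2]).apply(c)+[p[0],p[1],0]
def fit(hull,cal,s,p0,z0=0):
    h=(hull.reshape(-1,2)@U.T).max(0)
    r=least_squares(lambda p:(project(corners(p,s,z0),cal)@U.T).max(0)-h,p0,loss='soft_l1')
    return r.x,np.sqrt(np.mean(r.fun**2))
def boxes(name,z0=0,amin=300):
    cal=ctrl.calibration(name); im=ctrl.camera(name)
    hsv=cv2.cvtColor(im,cv2.COLOR_RGB2HSV)
    m=cv2.inRange(hsv,(105,120,40),(130,255,255))
    out=[]
    for c in cv2.findContours(m,cv2.RETR_EXTERNAL,cv2.CHAIN_APPROX_NONE)[0]:
        if cv2.contourArea(c)<amin: continue
        mm=c.reshape(-1,2).mean(0); g=ground(mm,.03,cal)
        best=min((fit(c,cal,(.06,.09,.05),[g[0],g[1],a],z0) for a in(-.3,0,.3)),key=lambda t:t[1])
        out.append((mm.round(),best[0].round(4),round(best[1],2)))
    return out
E
python3 - <<'E'
from h import *
for n in("top","scene"):
    for b in boxes(n): print(n,b)
cal=ctrl.calibration("top")
t=np.float64([(404,187),(514,168),(529,250),(421,272)])
G=np.array([ground(p,.015,cal) for p in t]); print(G.round(3),G.mean(0),np.linalg.norm(G-np.roll(G,-1,0),axis=1))
print(fit(t,cal,(.17,.22,.015),[*G.mean(0)[:2],.1]))
E
```

```text
top (array([245., 237.]), array([0.4728, 0.0917, 0.2648]), np.float64(2.34))
top (array([350., 206.]), array([ 0.5301, -0.0999, -0.3547]), np.float64(2.2))
top (array([166., 186.]), array([ 0.5678,  0.2469, -0.3347]), np.float64(2.74))
top (array([633., 153.]), array([ 0.6449, -0.6944,  0.32  ]), np.float64(20.26))
scene (array([307., 220.]), array([ 0.5289, -0.0997, -0.2815]), np.float64(2.64))
scene (array([333., 160.]), array([0.4702, 0.094 , 0.3527]), np.float64(2.54))
scene (array([397., 140.]), array([ 0.5673,  0.2493, -0.1632]), np.float64(2.46))
[[ 0.567 -0.203  0.015]
 [ 0.604 -0.417  0.015]
 [ 0.447 -0.442  0.015]
 [ 0.407 -0.234  0.015]] [ 0.50661019 -0.32417804  0.015     ] [0.21701522 0.1590297  0.2122121  0.16267507]
(array([ 0.50772124, -0.32578254,  0.17590105]), np.float64(2.7844556181771294))
```

View pics/scene0.png

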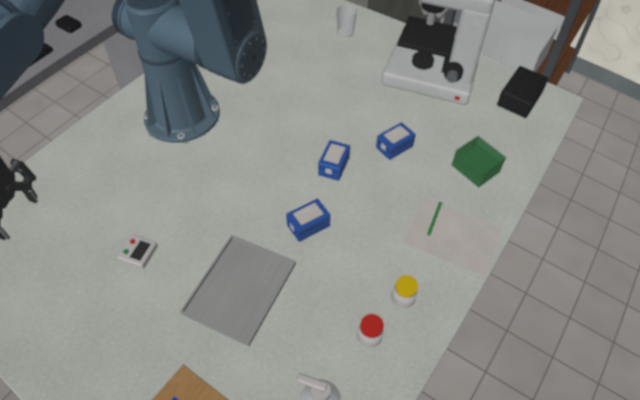

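The scene view agrees: boxes at (397,140), (333,160) and (307,220), tray around (240,290). Positions match across views, but the yaws don't. I'll loosen the mask and take yaw from the lid labels.

```bash
sed -i 's/(105,120,40),(130,255,255)/(100,80,15),(135,255,255)/' h.py
cat >> h.py <<'E'
def label(name,z=.05,amin=150):
    """white hole inside blue outline -> centre & yaw of the long side in world"""
    cal=ctrl.calibration(name); im=ctrl.camera(name)
    m=cv2.inRange(cv2.cvtColor(im,cv2.COLOR_RGB2HSV),(100,80,15),(135,255,255))
    cs,hi=cv2.findContours(m,cv2.RETR_CCOMP,cv2.CHAIN_APPROX_NONE); out=[]
    for c,h in zip(cs,hi[0]):
        if h[3]<0 or cv2.contourArea(c)<amin: continue
        g=np.array([ground(p,z,cal)[:2] for p in c.reshape(-1,2)])
        (cx,cy),wh,_=r=cv2.minAreaRect((g*1000).astype(np.float32))
        b=cv2.boxPoints(r); e=[b[1]-b[0],b[2]-b[1]]; e=max(e,key=np.linalg.norm)
        out.append((round(cx),round(cy),np.round(wh),round((np.arctan2(e[1],e[0])-np.pi/2+np.pi/2)%np.pi-np.pi/2,3)))
    return out
E
python3 - <<'E'
from h import *
for n in("top","scene"):
    for b in boxes(n): print(n,b)
    for b in label(n): print(n,b)
E
```

```text
top (array([256., 395.]), array([0.1792, 0.0775, 0.4523]), np.float64(11.29))
top (array([245., 237.]), array([0.4729, 0.0924, 0.2648]), np.float64(1.89))
top (array([351., 206.]), array([ 0.53  , -0.1003, -0.389 ]), np.float64(1.81))
top (array([166., 186.]), array([ 0.5679,  0.2474, -0.3319]), np.float64(2.14))
top (array([633., 153.]), array([ 0.6449, -0.6941,  0.32  ]), np.float64(19.99))
top (473, 93, array([43., 65.]), np.float32(0.262))
top (530, -100, array([65., 43.]), np.float32(-0.392))
top (568, 248, array([66., 43.]), np.float32(-0.317))
scene (array([306., 220.]), array([ 0.5292, -0.1005, -0.3297]), np.float64(1.97))
scene (array([334., 160.]), array([0.471 , 0.0935, 0.3066]), np.float64(2.02))
scene (array([395., 140.]), array([ 0.5673,  0.2486, -0.2186]), np.float64(1.91))
scene (530, -101, array([67., 46.]), np.float32(-0.389))
scene (472, 92, array([46., 71.]), np.float32(0.274))
scene (568, 247, array([69., 48.]), np.float32(-0.314))
```

```bash
cat > plan.py <<'E'
import numpy as np
def plan(start,*goals):
    """start/goals (x,y,z,theta); prints final shift (cm, tool axes) and turn (6deg units) of each leg, chained with rounding"""
    s=np.array(start,float)
    for g in goals:
        t=s[3]; d=np.array(g[:3])-s[:3]
        B=np.array([[np.cos(t),np.sin(t),0],[np.sin(t),-np.cos(t),0],[0,0,-1]])
        sh=(B@d*100).round(1); tr=round(-(g[3]-t)/np.radians(6),1)
        s=np.r_[s[:3]+B.T@sh/100,t-tr*np.radians(6)]
        print(g,'xyz',sh.tolist(),'wz',tr,'->',s.round(4))
H=np.pi/2
B1=(.568,.2475); T1=H-.317
B2=(.4725,.0925); T2=H+.265
B3=(.530,-.1005); T3=H-.39
E
python3 - <<'E'
from plan import *
plan((.165,-.551,.25,.2917),(.366,-.15,.2,.75),(*B1,.14,T1),(*B1,.028,T1))
E
```

```text
(0.366, -0.15, 0.2, 0.75) xyz [30.8, -32.6, 5.0] wz -4.4 -> [ 0.3662 -0.1502  0.2     0.7525]
(0.568, 0.2475, 0.14, 1.2537963267948966) xyz [41.9, -15.2, 6.0] wz -4.8 -> [0.5682 0.2471 0.14   1.2551]
(0.568, 0.2475, 0.028, 1.2537963267948966) xyz [0.0, -0.0, 11.2] wz 0.0 -> [0.5682 0.2471 0.028  1.2551]
```

Call:
send_rows(dr=[[0,0,-0.5],[0,0,-1.1],[0,0,-1.7],[0,0,-2.3],[0,0,-2.9],[0,0,-3.5],[0,0,-4.4],[0,0,-4.4]], xyz=[[4,-4.2,0.5],[8,-8.5,1],[12.3,-13,2],[16.5,-17.5,3],[20.7,-21.9,4],[24.9,-26.4,5],[29,-30.7,5],[30.8,-32.6,5]], jaw=[100,100,100,100,100,100,100,100])

```text
time_s: 1.4
eef_pos: [0.3673, -0.1472, 0.2003]
eef_rot: [-0.0, 0.929, 0.369, 0.0]
wrist_force: [-0.4, -0.8, -0.0]
opening: 1.002
grasp_force: 0.0
```

Call:
send_rows(dr=[[0,0,-0.6],[0,0,-1.2],[0,0,-1.8],[0,0,-2.4],[0,0,-3],[0,0,-3.6],[0,0,-4.2],[0,0,-4.8]], xyz=[[5.6,-2,0.5],[11.2,-4.1,1],[16.8,-6.1,2],[22.4,-8.1,3],[28,-10.2,4],[33.6,-12.2,5],[39.2,-14.2,6],[41.9,-15.2,6]], jaw=[100,100,100,100,100,100,100,100])

```text
time_s: 2.4
eef_pos: [0.5687, 0.2502, 0.1391]
eef_rot: [-0.0, 0.808, 0.589, -0.0]
wrist_force: [-0.0, 0.5, 0.9]
opening: 0.998
grasp_force: 0.0
```

Run:
```python
from h import *
o=ctrl.get_obs(); print(o["eef_pos"],o["eef_rot"],o["wrist_force"])
print(label("wrist")); im=ctrl.camera("wrist"); cv2.imwrite("pics/w1.png",im[:,:,::-1]); print(ctrl.get_obs()["eef_pos"])
```

```text
[0.56873821 0.25020697 0.13906304] [-3.69569817e-04  8.08149304e-01  5.88977385e-01 -4.53441550e-04] [-0.04186728  0.51056495  0.85276077]
[(566, 247, array([61., 40.]), np.float32(-0.315))]
[0.56922141 0.25019524 0.1399094 ]
```

View pics/w1.png

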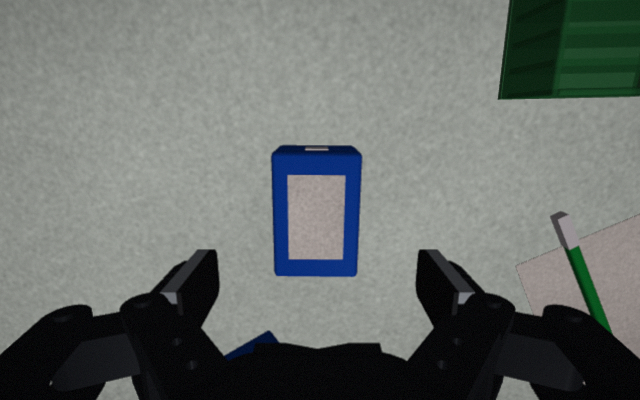

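Wrist view: box_1 lies centred between the open fingers at (316,210), square to them, so I'll descend and grip.

Call:
send_rows(dr=[[0,0,0],[0,0,0],[0,0,0],[0,0,0],[0,0,0],[0,0,0],[0,0,0],[0,0,0]], xyz=[[-0.3,0,3],[-0.3,0,6],[-0.3,0,8.5],[-0.3,0,10.2],[-0.3,0,11.2],[-0.3,0,11.2],[-0.3,0,11.2],[-0.3,0,11.2]], jaw=[100,100,100,100,100,100,0,0])

```text
time_s: 3.5
eef_pos: [0.5688, 0.2449, 0.0299]
eef_rot: [0.001, 0.809, 0.587, 0.001]
wrist_force: [1.4, 0.1, 0.3]
opening: 0.699
grasp_force: 64.9
```

Call:
send_rows(dr=[[0,0,0],[0,0,0],[0,0,0],[0,0,0],[0,0,0],[0,0,0],[0,0,0],[0,0,0]], xyz=[[0,0,0],[0,0,0],[0,0,0],[0,0,0],[0,0,0],[0,0,0],[0,0,0],[0,0,0]], jaw=[0,0,0,0,0,0,0,0])

```text
time_s: 4.5
eef_pos: [0.5687, 0.2449, 0.0296]
eef_rot: [0.0, 0.809, 0.587, 0.001]
wrist_force: [-0.5, -0.8, 6.0]
opening: 0.692
grasp_force: 65.6
```

Call:
send_rows(dr=[[0,0,0],[0,0,0],[0,0,0],[0,0,0],[0,0,0],[0,0,0],[0,0,0],[0,0,0]], xyz=[[0,0,-0.7],[0,0,-2],[0,0,-3.5],[0,0,-4.8],[0,0,-5.5],[0,0,-5.5],[0,0,-5.5],[0,0,-5.5]], jaw=[0,0,0,0,0,0,0,0])

```text
time_s: 5.5
eef_pos: [0.5672, 0.2445, 0.0826]
eef_rot: [-0.0, 0.809, 0.587, -0.001]
wrist_force: [-0.2, -0.2, -1.1]
opening: 0.695
grasp_force: 65.0
```

```bash
cat > weigh.py <<'E'
from h import *
F=[];E=[]
for i in range(8):
    o=ctrl.get_obs(); F.append(o["wrist_force"]); E.append(o["joint_efforts"]); im=ctrl.camera("scene")
print(np.mean(F,0).round(2),np.std(F,0).round(2),np.mean(E,0).round(2)[1:3],o["eef_pos"],o["opening"])
cv2.imwrite("pics/hold_%d.png"%(o["time_s"]*10),im[:,:,::-1])
E
python3 weigh.py
```

```text
[-0.12 -0.06 -1.05] [0.65 0.24 0.62] [-53.74 -30.25] [0.56760869 0.24461069 0.08318133] 0.6961287742861568
```

Box_1 reads about 1.05 N, so it is light. I'll set it back and release.

Call:
send_rows(dr=[[0,0,0],[0,0,0],[0,0,0],[0,0,0],[0,0,0],[0,0,0],[0,0,0],[0,0,0]], xyz=[[0,0,1],[0,0,2.5],[0,0,4],[0,0,5],[0,0,5.5],[0,0,5.5],[0,0,5.5],[0,0,5.5]], jaw=[0,0,0,0,0,0,0,100])

```text
time_s: 6.9
eef_pos: [0.5681, 0.2447, 0.0288]
eef_rot: [0.0, 0.809, 0.587, 0.001]
wrist_force: [-0.2, 0.2, 0.0]
opening: 0.888
grasp_force: 0.0
```

Call:
send_rows(dr=[[0,0,0],[0,0,0],[0,0,0],[0,0,0],[0,0,0],[0,0,0],[0,0,0],[0,0,0]], xyz=[[0,0,0],[0,0,0],[0,0,0],[0,0,0],[0,0,-2],[0,0,-6],[0,0,-11],[0,0,-11]], jaw=[100,100,100,100,100,100,100,100])

```text
time_s: 7.9
eef_pos: [0.5714, 0.2455, 0.1452]
eef_rot: [0.002, 0.809, 0.587, 0.005]
wrist_force: [0.1, -0.8, 0.1]
opening: 1.0
grasp_force: 0.0
```

Run:
```python
from plan import *
from h import *
for n in("top","scene"): print(label(n))
o=ctrl.get_obs(); q=o["eef_rot"]; print(o["eef_pos"],o["opening"],2*np.arctan2(q[2],q[1]))
plan((.5682,.2445,.14,1.2551),(*B2,.14,T2),(*B2,.028,T2))
```

```text
[(473, 93, array([43., 65.]), np.float32(0.262)), (530, -100, array([65., 43.]), np.float32(-0.395)), (569, 247, array([66., 43.]), np.float32(-0.325))]
[(530, -101, array([67., 46.]), np.float32(-0.389)), (472, 93, array([46., 71.]), np.float32(0.259)), (569, 247, array([69., 48.]), np.float32(-0.314))]
[0.56825585 0.24479031 0.14011033] 0.9978959732741763 1.2552988775531233
(0.4725, 0.0925, 0.14, 1.8357963267948967) xyz [-17.4, -4.4, 0.0] wz -5.5 -> [0.4724 0.0928 0.14   1.8311]
(0.4725, 0.0925, 0.028, 1.8357963267948967) xyz [-0.0, 0.0, 11.2] wz -0.0 -> [0.4724 0.0928 0.028  1.8311]
```

Box_1 is back in place to within 1 mm. On to box_2.

Call:
send_rows(dr=[[0,0,-0.8],[0,0,-1.6],[0,0,-2.5],[0,0,-3.5],[0,0,-4.5],[0,0,-5.5],[0,0,-5.5],[0,0,-5.5]], xyz=[[-2.5,-0.6,0],[-5.5,-1.4,0],[-8.7,-2.2,0],[-12,-3,0],[-15,-3.8,0],[-17.4,-4.4,0],[-17.4,-4.4,0],[-17.4,-4.4,0]], jaw=[100,100,100,100,100,100,100,100])

```text
time_s: 9.0
eef_pos: [0.4718, 0.0931, 0.1379]
eef_rot: [-0.0, 0.61, 0.792, -0.0]
wrist_force: [-0.1, 0.8, 0.5]
opening: 1.002
grasp_force: 0.0
```

Call:
send_rows(dr=[[0,0,0],[0,0,0],[0,0,0],[0,0,0],[0,0,0],[0,0,0],[0,0,0],[0,0,0]], xyz=[[0,0,3],[0,0,6],[0,0,8.5],[0,0,10.2],[0,0,11.2],[0,0,11.2],[0,0,11.2],[0,0,11.2]], jaw=[100,100,100,100,100,100,0,0])

```text
time_s: 10.0
eef_pos: [0.4726, 0.0928, 0.0274]
eef_rot: [0.001, 0.609, 0.793, 0.0]
wrist_force: [-0.4, 0.3, 4.3]
opening: 0.698
grasp_force: 66.5
```

Call:
send_rows(dr=[[0,0,0],[0,0,0],[0,0,0],[0,0,0],[0,0,0],[0,0,0],[0,0,0],[0,0,0]], xyz=[[0,0,0],[0,0,0],[0,0,0],[0,0,0],[0,0,0],[0,0,0],[0,0,0],[0,0,0]], jaw=[0,0,0,0,0,0,0,0])

```text
time_s: 11.0
eef_pos: [0.4727, 0.0928, 0.0274]
eef_rot: [0.001, 0.609, 0.793, 0.001]
wrist_force: [-1.2, 0.3, 6.2]
opening: 0.694
grasp_force: 66.5
```

Call:
send_rows(dr=[[0,0,0],[0,0,0],[0,0,0],[0,0,0],[0,0,0],[0,0,0],[0,0,0],[0,0,0]], xyz=[[0,0,-0.7],[0,0,-2],[0,0,-3.5],[0,0,-4.8],[0,0,-5.5],[0,0,-5.5],[0,0,-5.5],[0,0,-5.5]], jaw=[0,0,0,0,0,0,0,0])

```text
time_s: 12.0
eef_pos: [0.4713, 0.0929, 0.0807]
eef_rot: [-0.0, 0.609, 0.793, -0.0]
wrist_force: [0.3, 0.1, -4.5]
opening: 0.693
grasp_force: 65.7
```

```bash
python3 weigh.py
```

```text
[ 0.03  0.21 -4.36] [0.43 0.32 0.24] [-39.98 -28.92] [0.47176976 0.09284637 0.0811838 ] 0.6914828130664403
```

Box_2 reads about 4.4 N, so it is the heavy one. I'll set it back and still lift box_3 as the task asks.

Call:
send_rows(dr=[[0,0,0],[0,0,0],[0,0,0],[0,0,0],[0,0,0],[0,0,0],[0,0,0],[0,0,0]], xyz=[[0,0,1],[0,0,2.5],[0,0,4],[0,0,5],[0,0,5.5],[0,0,5.5],[0,0,5.5],[0,0,5.5]], jaw=[0,0,0,0,0,0,0,100])

```text
time_s: 13.4
eef_pos: [0.4727, 0.0928, 0.027]
eef_rot: [0.001, 0.609, 0.793, 0.001]
wrist_force: [-0.1, -1.1, 0.2]
opening: 0.887
grasp_force: 0.0
```

Call:
send_rows(dr=[[0,0,0],[0,0,0],[0,0,0],[0,0,0],[0,0,0],[0,0,0],[0,0,0],[0,0,0]], xyz=[[0,0,0],[0,0,0],[0,0,0],[0,0,0],[0,0,-2],[0,0,-6],[0,0,-11],[0,0,-11]], jaw=[100,100,100,100,100,100,100,100])

```text
time_s: 14.4
eef_pos: [0.475, 0.0928, 0.1403]
eef_rot: [0.004, 0.609, 0.793, 0.002]
wrist_force: [1.1, 0.4, 0.0]
opening: 0.999
grasp_force: 0.0
```

Run:
```python
from plan import *
from h import *
for n in("top","scene"): print(label(n))
o=ctrl.get_obs(); q=o["eef_rot"]; th=2*np.arctan2(q[2],q[1]); print(o["eef_pos"],o["opening"],th)
plan((*o["eef_pos"],th),(*B3,.14,T3),(*B3,.028,T3))
```

```text
[(530, -100, array([65., 43.]), np.float32(-0.392))]
[(530, -101, array([67., 46.]), np.float32(-0.389)), (471, 92, array([46., 71.]), np.float32(0.268)), (569, 247, array([69., 48.]), np.float32(-0.314))]
[0.47191522 0.09285366 0.13643982] 0.998582239487361 1.8311417471735347
(0.53, -0.1005, 0.14, 1.1807963267948964) xyz [-20.2, 0.6, -0.4] wz 6.2 -> [ 0.5297 -0.1008  0.1404  1.1819]
(0.53, -0.1005, 0.028, 1.1807963267948964) xyz [0.0, 0.0, 11.2] wz 0.0 -> [ 0.5297 -0.1008  0.0284  1.1819]
```

Call:
send_rows(dr=[[0,0,0.8],[0,0,1.8],[0,0,2.9],[0,0,4],[0,0,5.1],[0,0,6.2],[0,0,6.2],[0,0,6.2]], xyz=[[-2.5,0.1,-0.1],[-6,0.2,-0.2],[-9.7,0.3,-0.3],[-13.4,0.4,-0.4],[-17,0.5,-0.4],[-20.2,0.6,-0.4],[-20.2,0.6,-0.4],[-20.2,0.6,-0.4]], jaw=[100,100,100,100,100,100,100,100])

```text
time_s: 15.5
eef_pos: [0.5284, -0.1, 0.1386]
eef_rot: [-0.002, 0.83, 0.557, -0.001]
wrist_force: [0.2, 0.6, -0.3]
opening: 0.997
grasp_force: 0.0
```

Call:
send_rows(dr=[[0,0,0],[0,0,0],[0,0,0],[0,0,0],[0,0,0],[0,0,0],[0,0,0],[0,0,0]], xyz=[[0,0,3],[0,0,6],[0,0,8.5],[0,0,10.2],[0,0,11.2],[0,0,11.2],[0,0,11.2],[0,0,11.2]], jaw=[100,100,100,100,100,100,0,0])

```text
time_s: 16.5
eef_pos: [0.5307, -0.1012, 0.0296]
eef_rot: [0.001, 0.83, 0.557, 0.001]
wrist_force: [0.4, 0.0, -0.4]
opening: 0.694
grasp_force: 64.7
```

Call:
send_rows(dr=[[0,0,0],[0,0,0],[0,0,0],[0,0,0],[0,0,0],[0,0,0],[0,0,0],[0,0,0]], xyz=[[0,0,0],[0,0,0],[0,0,0],[0,0,0],[0,0,0],[0,0,0],[0,0,0],[0,0,0]], jaw=[0,0,0,0,0,0,0,0])

```text
time_s: 17.5
eef_pos: [0.5306, -0.1012, 0.0295]
eef_rot: [0.001, 0.83, 0.557, 0.001]
wrist_force: [-0.8, 0.5, 5.1]
opening: 0.698
grasp_force: 65.4
```

Call:
send_rows(dr=[[0,0,0],[0,0,0],[0,0,0],[0,0,0],[0,0,0],[0,0,0],[0,0,0],[0,0,0]], xyz=[[0,0,-0.7],[0,0,-2],[0,0,-3.5],[0,0,-4.8],[0,0,-5.5],[0,0,-5.5],[0,0,-5.5],[0,0,-5.5]], jaw=[0,0,0,0,0,0,0,0])

```text
time_s: 18.5
eef_pos: [0.5292, -0.1006, 0.0827]
eef_rot: [-0.001, 0.83, 0.557, -0.0]
wrist_force: [-0.1, 0.6, -0.3]
opening: 0.696
grasp_force: 64.9
```

```bash
python3 weigh.py
```

```text
[-0.07  0.34 -1.01] [0.33 0.48 0.61] [-45.04 -28.72] [ 0.5295517  -0.10077034  0.0831628 ] 0.6958742984000428
```

Box_3 is light (1.0 N). I'll set it back and return over box_2.

Call:
send_rows(dr=[[0,0,0],[0,0,0],[0,0,0],[0,0,0],[0,0,0],[0,0,0],[0,0,0],[0,0,0]], xyz=[[0,0,1],[0,0,2.5],[0,0,4],[0,0,5],[0,0,5.5],[0,0,5.5],[0,0,5.5],[0,0,5.5]], jaw=[0,0,0,0,0,0,0,100])

```text
time_s: 19.9
eef_pos: [0.53, -0.1009, 0.0287]
eef_rot: [0.0, 0.83, 0.557, 0.0]
wrist_force: [0.9, 0.1, -0.4]
opening: 0.885
grasp_force: 0.0
```

Call:
send_rows(dr=[[0,0,0],[0,0,0],[0,0,0],[0,0,0],[0,0,0],[0,0,0],[0,0,0],[0,0,0]], xyz=[[0,0,0],[0,0,0],[0,0,0],[0,0,0],[0,0,-2],[0,0,-6],[0,0,-11],[0,0,-11]], jaw=[100,100,100,100,100,100,100,100])

```text
time_s: 20.9
eef_pos: [0.5326, -0.102, 0.1429]
eef_rot: [0.004, 0.83, 0.557, 0.002]
wrist_force: [0.8, 0.4, -0.1]
opening: 0.997
grasp_force: 0.0
```

Run:
```python
from plan import *
from h import *
for n in("top","scene"): print(label(n))
o=ctrl.get_obs(); q=o["eef_rot"]; th=2*np.arctan2(q[2],q[1]); print(o["eef_pos"],o["opening"],th)
plan((*o["eef_pos"],th),(*B2,.14,T2),(*B2,.028,T2))
im=ctrl.camera("wrist");cv2.imwrite("pics/w3.png",im[:,:,::-1]); c=ctrl.calibration("wrist"); np.save("w3.npy",c,allow_pickle=True)
for b in[(.4,-.23),(.57,-.2)]: print(project(np.array([[*b,.015]]),c))
```

```text
[(569, 247, array([66., 44.]), np.float32(-0.317))]
[(569, 247, array([69., 48.]), np.float32(-0.314))]
[ 0.52980978 -0.10085225  0.13866616] 1.001524653516507 1.1819769532319564
(0.4725, 0.0925, 0.14, 1.8357963267948967) xyz [15.7, -12.6, -0.1] wz -6.2 -> [0.4727 0.0922 0.1397 1.8312]
(0.4725, 0.0925, 0.028, 1.8357963267948967) xyz [0.0, -0.0, 11.2] wz -0.0 -> [0.4727 0.0922 0.0277 1.8312]
[[241.24629989 377.81905107]]
[[409.42743346 286.56085283]]
```

Call:
send_rows(dr=[[0,0,-0.8],[0,0,-1.8],[0,0,-2.9],[0,0,-4],[0,0,-5.1],[0,0,-6.2],[0,0,-6.2],[0,0,-6.2]], xyz=[[2,-1.6,0],[4.8,-3.9,0],[7.8,-6.2,0],[10.6,-8.5,-0.1],[13.5,-10.8,-0.1],[15.7,-12.6,-0.1],[15.7,-12.6,-0.1],[15.7,-12.6,-0.1]], jaw=[100,100,100,100,100,100,100,100])

```text
time_s: 22.05
eef_pos: [0.4722, 0.0919, 0.1384]
eef_rot: [-0.001, 0.61, 0.793, -0.001]
wrist_force: [0.3, 1.1, 0.1]
opening: 1.001
grasp_force: 0.0
```

Run:
```python
from plan import *
from h import *
cal=ctrl.calibration("top"); im=ctrl.camera("top")
print(label("top"),label("scene"))
cv2.imwrite("pics/top_tray.png",cv2.resize(im[140:300,340:560],None,fx=3.6,fy=3.6,interpolation=cv2.INTER_CUBIC)[:,:,::-1])
o=ctrl.get_obs(); q=o["eef_rot"]; th=2*np.arctan2(q[2],q[1]); print(o["eef_pos"],o["opening"],th)
```

```text
[(530, -100, array([65., 43.]), np.float32(-0.382))] [(530, -101, array([67., 46.]), np.float32(-0.389)), (471, 92, array([46., 71.]), np.float32(0.268)), (569, 247, array([69., 48.]), np.float32(-0.314))]
[0.47271944 0.09136452 0.13892874] 0.9997914177855707 1.829087273921473
```

View pics/top_tray.png

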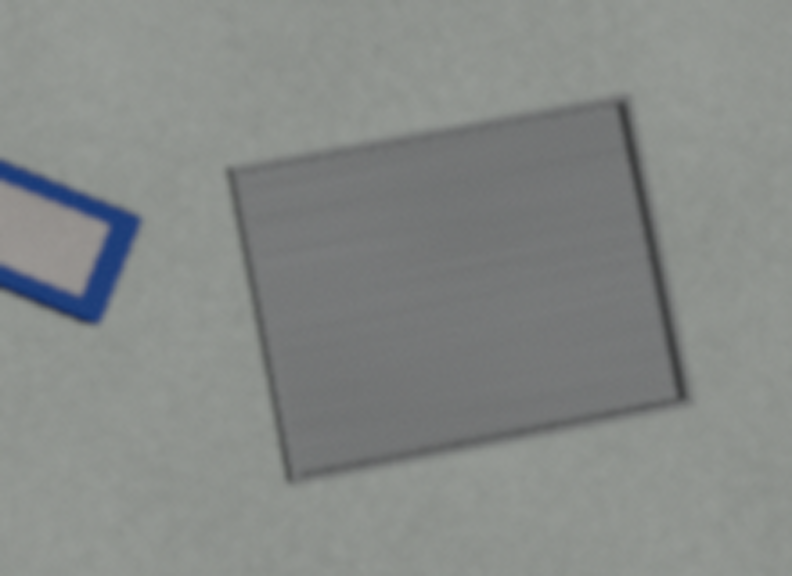

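The tray's outer corners are at crop pixels (229,168), (626,98), (688,401), (290,481), matching my earlier estimate: centre (0.508,-0.326), yaw 0.176.

Call:
send_rows(dr=[[0,0,0],[0,0,0],[0,0,0],[0,0,0],[0,0,0],[0,0,0],[0,0,0],[0,0,0]], xyz=[[0,0,3],[0,0,6],[0,0,8.5],[0,0,10.2],[0,0,11.2],[0,0,11.2],[0,0,11.2],[0,0,11.2]], jaw=[100,100,100,100,100,100,0,0])

```text
time_s: 23.2
eef_pos: [0.4731, 0.0922, 0.0283]
eef_rot: [0.001, 0.609, 0.793, 0.0]
wrist_force: [-1.2, -0.1, 6.4]
opening: 0.697
grasp_force: 66.8
```

Call:
send_rows(dr=[[0,0,0],[0,0,0],[0,0,0],[0,0,0],[0,0,0],[0,0,0],[0,0,0],[0,0,0]], xyz=[[0,0,0],[0,0,0],[0,0,-0.7],[0,0,-2.5],[0,0,-5],[0,0,-8],[0,0,-11],[0,0,-11]], jaw=[0,0,0,0,0,0,0,0])

```text
time_s: 24.2
eef_pos: [0.4742, 0.0923, 0.1394]
eef_rot: [0.002, 0.609, 0.793, 0.002]
wrist_force: [0.2, -0.1, -5.6]
opening: 0.694
grasp_force: 66.4
```

```bash
python3 weigh.py
python3 - <<'E'
from plan import *
from h import *
o=ctrl.get_obs(); q=o["eef_rot"]; th=2*np.arctan2(q[2],q[1]); print(o["eef_pos"],o["opening"],th)
plan((*o["eef_pos"],th),(.508,-.326,.138,H+.176),(.508,-.326,.034,H+.176))
E
```

```text
[-0.22  0.06 -4.6 ] [0.36 0.39 0.61] [-38.96 -32.74] [0.47165943 0.09228717 0.13597301] 0.6979177079377703
[0.47188816 0.09227157 0.13621201] 0.6978631612704415 1.8310809702600057
(0.508, -0.326, 0.138, 1.7467963267948965) xyz [-41.3, -7.3, -0.2] wz 0.8 -> [ 0.5076 -0.3256  0.1382  1.7473]
(0.508, -0.326, 0.034, 1.7467963267948965) xyz [-0.0, 0.0, 10.4] wz 0.0 -> [ 0.5076 -0.3256  0.0342  1.7473]
```

Heavy box is held (4.6 N). I'll carry it smoothly over two calls.

Call:
send_rows(dr=[[0,0,0],[0,0,0.1],[0,0,0.2],[0,0,0.2],[0,0,0.3],[0,0,0.3],[0,0,0.4],[0,0,0.5]], xyz=[[-0.8,-0.1,0],[-2.5,-0.4,0],[-5,-0.9,0],[-8,-1.4,-0.1],[-11.5,-2,-0.1],[-15,-2.7,-0.2],[-18.5,-3.3,-0.2],[-22,-3.9,-0.2]], jaw=[0,0,0,0,0,0,0,0])

```text
time_s: 25.6
eef_pos: [0.4912, -0.1328, 0.1394]
eef_rot: [0.0, 0.631, 0.776, -0.0]
wrist_force: [0.0, 0.1, -5.0]
opening: 0.693
grasp_force: 66.4
```

Call:
send_rows(dr=[[0,0,0.1],[0,0,0.2],[0,0,0.3],[0,0,0.3],[0,0,0.3],[0,0,0.3],[0,0,0.3],[0,0,0.3]], xyz=[[-3.5,-0.4,0],[-7,-0.8,0],[-10.5,-1.2,0],[-13.8,-1.7,0],[-16.5,-2,0],[-18.4,-2.3,0],[-19.3,-2.4,0],[-19.3,-2.4,0]], jaw=[0,0,0,0,0,0,0,0])

```text
time_s: 26.6
eef_pos: [0.5076, -0.3244, 0.1391]
eef_rot: [-0.0, 0.642, 0.767, 0.0]
wrist_force: [0.2, 0.7, -4.8]
opening: 0.696
grasp_force: 66.4
```

```bash
python3 weigh.py
python3 - <<'E'
from plan import *
from h import *
o=ctrl.get_obs(); q=o["eef_rot"]; th=2*np.arctan2(q[2],q[1])
plan((*o["eef_pos"],th),(.508,-.326,.034,H+.176))
cv2.imwrite("pics/over.png",ctrl.camera("scene")[:,:,::-1])
E
```

```text
[ 0.12  0.09 -4.32] [0.41 0.58 0.45] [-52.31 -33.8 ] [ 0.50803936 -0.32348884  0.139356  ] 0.6932190749864887
(0.508, -0.326, 0.034, 1.7467963267948965) xyz [-0.2, -0.0, 10.5] wz 0.0 -> [ 0.5084 -0.3256  0.0344  1.7481]
```

View pics/over.png

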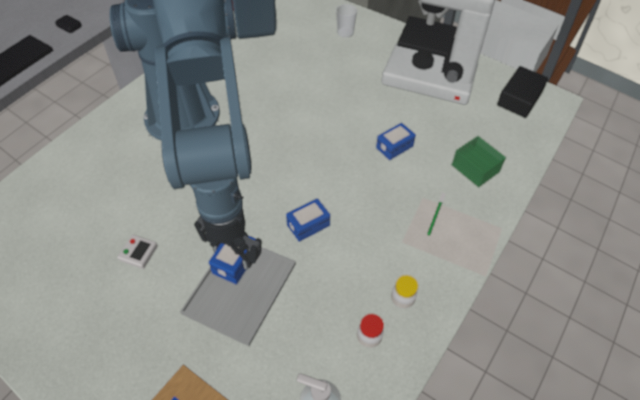

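The box hangs level over the tray at (228,262). Lowering it in two stages.

Call:
send_rows(dr=[[0,0,0],[0,0,0],[0,0,0],[0,0,0],[0,0,0],[0,0,0],[0,0,0],[0,0,0]], xyz=[[-0.2,0,1],[-0.2,0,3],[-0.2,0,5.5],[-0.2,0,7.8],[-0.2,0,9.3],[-0.2,0,10.2],[-0.2,0,10.4],[-0.2,0,10.4]], jaw=[0,0,0,0,0,0,0,0])

```text
time_s: 28.05
eef_pos: [0.5086, -0.3265, 0.0358]
eef_rot: [0.0, 0.642, 0.767, -0.0]
wrist_force: [-0.3, -0.3, -4.4]
opening: 0.693
grasp_force: 66.3
```

```bash
python3 weigh.py
```

```text
[-0.07  0.39 -4.03] [0.44 0.42 0.36] [-55.09 -28.93] [ 0.50841124 -0.32626797  0.03568484] 0.6964790334419088
```

Still hanging about 3 mm up, so I'll lower a little more and read the force.

Call:
send_rows(dr=[[0,0,0],[0,0,0],[0,0,0],[0,0,0],[0,0,0],[0,0,0],[0,0,0],[0,0,0]], xyz=[[0,0,0.1],[0,0,0.2],[0,0,0.3],[0,0,0.3],[0,0,0.3],[0,0,0.3],[0,0,0.3],[0,0,0.3]], jaw=[0,0,0,0,0,0,0,0])

```text
time_s: 29.45
eef_pos: [0.5082, -0.3261, 0.0324]
eef_rot: [-0.0, 0.642, 0.767, -0.0]
wrist_force: [-1.6, 1.3, -0.8]
opening: 0.696
grasp_force: 66.3
```

```bash
python3 weigh.py
```

```text
[-1.43  1.31 -0.5 ] [0.26 0.43 0.35] [-53.9  -28.76] [ 0.50822397 -0.3261115   0.03235595] 0.6936509081549365
```

The tray now carries the box. Releasing and backing off.

Call:
send_rows(dr=[[0,0,0],[0,0,0],[0,0,0],[0,0,0],[0,0,0],[0,0,0],[0,0,0],[0,0,0]], xyz=[[0,0,0],[0,0,0],[0,0,0],[0,0,0],[0,0,0],[0,0,-2],[0,0,-5],[0,0,-8]], jaw=[100,100,100,100,100,100,100,100])

```text
time_s: 30.85
eef_pos: [0.5085, -0.3263, 0.1146]
eef_rot: [0.001, 0.642, 0.767, -0.0]
wrist_force: [0.4, -0.4, 0.3]
opening: 1.001
grasp_force: 0.0
```

Call:
send_rows(dr=[[0,0,0],[0,0,0],[0,0,0],[0,0,0],[0,0,0],[0,0,0],[0,0,0],[0,0,0]], xyz=[[-3,0,-5],[-6,0,-9],[-10,0,-10],[-14,0,-10],[-18,0,-10],[-20,0,-10],[-20,0,-10],[-20,0,-10]], jaw=[100,100,100,100,100,100,100,100])

```text
time_s: 31.85
eef_pos: [0.5434, -0.5222, 0.2129]
eef_rot: [-0.0, 0.642, 0.767, 0.0]
wrist_force: [0.0, 0.6, -0.5]
opening: 0.998
grasp_force: 0.0
```

Run:
```python
from h import *
print(label("scene")); print(label("scene",.054)); print(label("top",.054)); o=ctrl.get_obs(); print(o["eef_pos"],o["time_s"],o["wrist_force"])
cv2.imwrite("pics/end.png",ctrl.camera("scene")[:,:,::-1])
```

```text
[(506, -324, array([45., 68.]), np.float32(0.175)), (530, -101, array([67., 46.]), np.float32(-0.389)), (568, 247, array([70., 48.]), np.float32(-0.302))]
[(508, -326, array([45., 67.]), np.float32(0.175)), (532, -104, array([67., 46.]), np.float32(-0.389)), (570, 243, array([69., 48.]), np.float32(-0.314))]
[(509, -324, array([43., 65.]), np.float32(0.182)), (530, -100, array([65., 43.]), np.float32(-0.382)), (568, 245, array([66., 43.]), np.float32(-0.323))]
[ 0.54362274 -0.5219697   0.21286359] 32.0 [ 0.4500903   0.01562854 -0.20027023]
```

View pics/end.png

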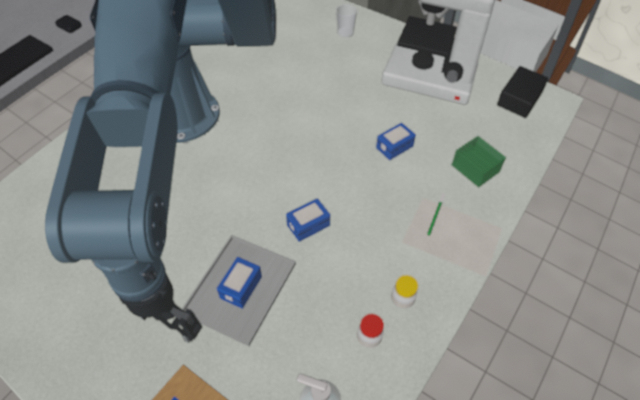

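The heavy box stands flat in the middle of the tray at (240,282), the light boxes are in their places, and the gripper is clear at 0.21 m height.

```bash
python3 -c "
from bench import ctrl
print(ctrl.hand_in())"
```

```text
the job is handed in; nothing more can be done
None
```

I lifted all three boxes in order and set each back. Box_2 was the full one (about 4.4 N, against about 1 N for the other two); it now stands flat in the middle of the tray, boxes 1 and 3 measure within a few mm of their starting places, and I handed the job in at about 32 s with no verdict returned.

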